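Gauge the pirns for the sample loom's shuttle

ROBOT

A 6-joint arm with a two-finger parallel gripper is mounted at the origin on the work surface. World frame = base frame: x ahead of the robot, y to its left, z up, the work surface at z = 0. Lengths are in mm, angles in rad, forces in N, time in s.
With the tool pointing down it reaches from about 350 to 775 mm from the base axis. Payload 7.3 kg.
Tool frame: the origin (TCP) lies midway between the tips of the shut fingers; the grasp point (between the pads) lies 19 mm behind it; x points along the fingers, y is the direction in which the jaws open and shut, and the axes are right-handed (so a half turn about x gives the same grasp; the last joint's range is limited). The gripper opens to 92 mm and grips with 3 to 60 N. Pads are 19 mm wide; open, the fingers measure 130 mm over their backs; the gripper's body (75 mm by 190 mm) begins 47 mm behind the grasp point.
Start: joints at [1.189, 0.342, 1.524, -0, 1.275, -0.146], TCP at [122.635, 510.495, 226.741] pointing down, gripper open.
Joint ranges: [-2.53, 2.53], [-0.77, 2.02], [0.04, 2.7], [-1, 4.14], [0.28, 2.66], [-3.11, 3.11]. Speed limits (rad/s): [2.57, 2.57, 3.14, 3.14, 3.14, 3.14].

INTERFACE

Orientations are given as [roll, pitch, yaw] about the fixed x, y, z axes, in that order (R = Rz(yaw) Ry(pitch) Rx(roll)).
In Python, from plant import get_obs, capture, close_job gives the robot as it stands. The module is installed in compiled form; this text tells all that it offers.
- The arm moves only by the tool send_rows, never from a script. Its argument "moves" is a list of rows, each a list of 4 numbers: the shift along the tool's x, y, z in mm, then the turn about the tool's x in degrees. In form: [[tx, ty, tz, yaw], ...]. A call has 1 to 8 rows; each row shifts and turns the commanded pose from where the row before left it, along the tool's axes as they then stand; what a row does not reach is not made up. A row lasts 1/8 s, in which the tool goes at most 62.5 mm and 10.7 degrees, less where a joint would pass 70% of its speed; a pose out of reach is approached as far as the arm can. A call with a gripper value outside its range is refused whole. "hand" is the opening, from 0 (shut) to 1 (fully open), set as the call begins (left out, the last holds). The fingers move at their own pace and stop on an object; the grip force is fixed at half the most. Time passes only in rows, so rows that do not move let the fingers close. It gives the time, the measured TCP pose, the force and the opening at its end, in the units of the state.
- get_obs(): the state, without advancing time (a new reading comes with each control period).
- capture(name): name is "side" or "top"; returns a dict with "image" (400x640x3 uint8, red, green, blue), "K" (3x3 intrinsics, pixels), "dist" ([k1, k2, p1, p2, k3] as OpenCV has them; the pictures are not rectified), "position" and "attitude" of the camera in the world. Camera axes: x right, y down, z forward; pixel columns grow to the right and rows downward; lengths in mm; the calibration is good to about 2 mm. A picture is of the moment at which its call begins. There is no depth.
- close_job(): hands the job in, once; it reports no verdict.
The state is a dict: "time": time; "joint_positions": joint angles; "dq": joint speeds; "tau": joint torques, N m; "tool_pos": TCP position; "tcp_rot": TCP orientation; "contact_force": force on the tool from outside, world axes, zero at the start; "moment": the same for the moment, N m; "grip_width": finger opening in mm.
Only numpy, scipy, OpenCV 4.12 (cv2) and the standard library are available. Lean on these libraries where they do the work, as an engineer would, in place of code of your own. Each camera call takes 0.05 s, during which the arm holds its last target. There are 200 camera calls.

TASK

Check the two pirns in the plain slots of the rack one at a time: hold each upright and slide its butt along the gap gauge, in at the green go end and on towards the red no-go end, until it stops or is well inside the red part, without forcing it. If it passes go and stops at no-go it is good, so stand it upright in the wooden stock tray; if it will not enter go, or runs into no-go, stand it upright in the red reject bin; put each away before taking the next. Leave the pirn in the yellow slot, which is on hold, and everything else on the table as it is.

Things in the scene. Friction and masses are not known exactly. Their poses are not given: they have to be found in the camera images.
- pirn_1_mid (a point): One of three wooden pirns (weft bobbins), 110 mm tall, about 45 g: straight round barrel, 14 mm thick, over a wider round butt (foot) 22 mm tall with three steel rings. They differ only in the butt's diameter, between 20 and 40 mm; the gauge tells which is right. This point: the pirn's centre, 55 mm above the foot's underside; z runs from butt to tip.
- pirn_1_butt (a point): The centre of the butt of the same pirn, 11 mm above the foot's underside and 44 mm below the pirn's centre along its axis.
- pirn_2_mid (a point): One of three wooden pirns (weft bobbins), 110 mm tall, about 45 g: straight round barrel, 14 mm thick, over a wider round butt (foot) 22 mm tall with three steel rings. They differ only in the butt's diameter, between 20 and 40 mm; the gauge tells which is right. This point: the pirn's centre, 55 mm above the foot's underside; z runs from butt to tip.
- pirn_2_butt (a point): The centre of the butt of the same pirn, 11 mm above the foot's underside and 44 mm below the pirn's centre along its axis.
- pirn_3_mid (a point): One of three wooden pirns (weft bobbins), 110 mm tall, about 45 g: straight round barrel, 14 mm thick, over a wider round butt (foot) 22 mm tall with three steel rings. They differ only in the butt's diameter, between 20 and 40 mm; the gauge tells which is right. This point: the pirn's centre, 55 mm above the foot's underside; z runs from butt to tip.
- pirn_3_butt (a point): The centre of the butt of the same pirn, 11 mm above the foot's underside and 44 mm below the pirn's centre along its axis.
- rack: Wooden pirn rack, 230 mm wide, fixed. Three pirns lean in it side by side, 60 mm apart along y, butts down on a sloped board, tipped 30 degrees from vertical with the tips towards its front (-x, the robot's side). The slot at its +y end, banded yellow, is the hold slot; the middle one and the one at -y are plain. Origin on the table under the middle pirn's foot, 35 mm up.
- rack_rail (a point): Middle of the rack's comb rail, on the middle pirn's axis: the rail covers 34 to 52 mm above the feet along the pirns and holds the barrels in 18 mm wide slots, open on the side away from the robot. Barrels are bare above it. Lift a pirn 3 to 8 mm along its axis (at 12 mm the butt meets the rail), then draw it square to its axis, up and to the rack's +x: clear after 45 mm.
- gauge_jaws: Steel jaws of the go/no-go gap gauge, on a dark plate 110 x 110 x 12 mm, fixed. Between them a straight channel, open at the top and both ends, along y. Origin: on its floor (12 mm above the table), on the centre line, at the step from go to no-go. Jaws 20 mm tall, 73 mm wide over all. No-go part, red stripes: 26 mm wide, from the step (y = 0) to y = -35 mm.
- gauge_mouth (a point): Entry of the gauge's go part (green stripes, 33 mm wide, 35 mm long, then the step), on the channel's floor; same axes as the jaws. The butt travels in -y, from a flared mouth 6 mm long. A good butt stops with its centre about 7 mm before the step, a big one about 8 mm before this entry, a small one runs through. A pirn can be lifted straight up out of the channel anywhere.
- stock_tray: Stock tray of dark wood, open on top, fixed: 120 (x) x 160 (y) x 35 mm, walls and floor 6 mm. Origin under its centre, on a green board 4 mm thick. For the good pirns.
- reject_bin: Red plastic bin, open on top, fixed: 120 (x) x 160 (y) x 35 mm, walls and floor 4 mm. Origin under its centre, on the same green board. For the pirns that fail.
- cone_blue: Cone of blue thread, 66 mm across, 95 mm tall; origin under its centre. Leave alone.
- cone_grey: Cone of grey thread, 66 mm across, 95 mm tall; origin under its centre. Leave alone.
- shuttle: Wooden boat shuttle lying along its y, 310 x 36 x 26 mm; origin under its centre. Leave alone.
- mug: White mug, 76 mm across, 85 mm tall; origin under its centre. Leave alone.
- lens: Grey hand magnifier lying flat, lens 72 mm across, 12 mm thick, handle 90 mm to its +y; origin under the lens. Leave alone.
- pin_jar: Small jar, 48 mm across, 55 mm tall; origin under its centre. Leave alone.
Things that resemble listed ones, but are neither listed nor needed, are in the scene too. What is shaped like the part that bears pirn_3_mid but purple is not meant.

How it is judged (in metres and radians):
On the way, in this order (a step that is already met when the one before it is completed fails the run):
1. a first pirn is tried in the gauge, as far as it will go (((horizontal distance between pirn_1_butt and gauge_jaws below 0.05 m and y of pirn_1_butt in the frame of gauge_jaws below -0.005 m and z of pirn_1_butt in the frame of gauge_jaws below 0.025 m) or (horizontal distance between pirn_2_butt and gauge_jaws below 0.015 m and z of pirn_2_butt in the frame of gauge_jaws below 0.025 m and contact force between pirn_2 and gauge_jaws above 0.5 N) or (horizontal distance between pirn_3_butt and gauge_mouth below 0.015 m and z of pirn_3_butt in the frame of gauge_jaws below 0.025 m and contact force between pirn_3 and gauge_jaws above 0.5 N))), for 0.05 s.
2. that pirn stands, let go, in the container where it belongs (((horizontal distance between pirn_1_butt and reject_bin below 0.075 m and z of pirn_1_butt in the frame of reject_bin below 0.027 m and angle between pirn_1_mid's own z axis and vertical below 0.15 rad and contact force between the fingers and pirn_1 below 0.1 N) or (horizontal distance between pirn_2_butt and stock_tray below 0.075 m and z of pirn_2_butt in the frame of stock_tray below 0.027 m and angle between pirn_2_mid's own z axis and vertical below 0.15 rad and contact force between the fingers and pirn_2 below 0.1 N) or (horizontal distance between pirn_3_butt and reject_bin below 0.075 m and z of pirn_3_butt in the frame of reject_bin below 0.027 m and angle between pirn_3_mid's own z axis and vertical below 0.15 rad and contact force between the fingers and pirn_3 below 0.1 N))), for 0.2 s.
3. the second pirn is tried in the gauge, the first standing where it belongs ((((horizontal distance between pirn_1_butt and reject_bin below 0.075 m and z of pirn_1_butt in the frame of reject_bin below 0.027 m and angle between pirn_1_mid's own z axis and vertical below 0.15 rad and contact force between the fingers and pirn_1 below 0.1 N) and (horizontal distance between pirn_2_butt and gauge_jaws below 0.015 m and z of pirn_2_butt in the frame of gauge_jaws below 0.025 m and contact force between pirn_2 and gauge_jaws above 0.5 N)) or ((horizontal distance between pirn_1_butt and reject_bin below 0.075 m and z of pirn_1_butt in the frame of reject_bin below 0.027 m and angle between pirn_1_mid's own z axis and vertical below 0.15 rad and contact force between the fingers and pirn_1 below 0.1 N) and (horizontal distance between pirn_3_butt and gauge_mouth below 0.015 m and z of pirn_3_butt in the frame of gauge_jaws below 0.025 m and contact force between pirn_3 and gauge_jaws above 0.5 N)) or ((horizontal distance between pirn_2_butt and stock_tray below 0.075 m and z of pirn_2_butt in the frame of stock_tray below 0.027 m and angle between pirn_2_mid's own z axis and vertical below 0.15 rad and contact force between the fingers and pirn_2 below 0.1 N) and (horizontal distance between pirn_1_butt and gauge_jaws below 0.05 m and y of pirn_1_butt in the frame of gauge_jaws below -0.005 m and z of pirn_1_butt in the frame of gauge_jaws below 0.025 m)) or ((horizontal distance between pirn_2_butt and stock_tray below 0.075 m and z of pirn_2_butt in the frame of stock_tray below 0.027 m and angle between pirn_2_mid's own z axis and vertical below 0.15 rad and contact force between the fingers and pirn_2 below 0.1 N) and (horizontal distance between pirn_3_butt and gauge_mouth below 0.015 m and z of pirn_3_butt in the frame of gauge_jaws below 0.025 m and contact force between pirn_3 and gauge_jaws above 0.5 N)) or ((horizontal distance between pirn_3_butt and reject_bin below 0.075 m and z of pirn_3_butt in the frame of reject_bin below 0.027 m and angle between pirn_3_mid's own z axis and vertical below 0.15 rad and contact force between the fingers and pirn_3 below 0.1 N) and (horizontal distance between pirn_1_butt and gauge_jaws below 0.05 m and y of pirn_1_butt in the frame of gauge_jaws below -0.005 m and z of pirn_1_butt in the frame of gauge_jaws below 0.025 m)) or ((horizontal distance between pirn_3_butt and reject_bin below 0.075 m and z of pirn_3_butt in the frame of reject_bin below 0.027 m and angle between pirn_3_mid's own z axis and vertical below 0.15 rad and contact force between the fingers and pirn_3 below 0.1 N) and (horizontal distance between pirn_2_butt and gauge_jaws below 0.015 m and z of pirn_2_butt in the frame of gauge_jaws below 0.025 m and contact force between pirn_2 and gauge_jaws above 0.5 N)))), for 0.05 s.
At the end, for the whole second after the job is handed in: The two pirns from the plain slots stand, the good in the stock tray, the bad in the reject bin, within 0.15 rad of upright, foot on the floor (butt centre under 27 mm above the container's underside), at rest and let go; the pirn in the yellow slot is still there, moved under 15 mm ((((distance of pirn_1_mid from where it was at the start of the episode below 0.015 m and y of pirn_1_mid in the frame of rack above 0.03 m) and (x of pirn_2_butt in the frame of stock_tray between -0.055 and 0.055 m and y of pirn_2_butt in the frame of stock_tray between -0.075 and 0.075 m and z of pirn_2_butt in the frame of stock_tray below 0.027 m and angle between pirn_2_mid's own z axis and vertical below 0.15 rad and contact force between the fingers and pirn_2 below 0.1 N and linear speed of pirn_2 below 0.03 m/s) and (x of pirn_3_butt in the frame of reject_bin between -0.055 and 0.055 m and y of pirn_3_butt in the frame of reject_bin between -0.075 and 0.075 m and z of pirn_3_butt in the frame of reject_bin below 0.027 m and angle between pirn_3_mid's own z axis and vertical below 0.15 rad and contact force between the fingers and pirn_3 below 0.1 N and linear speed of pirn_3 below 0.03 m/s)) or ((distance of pirn_2_mid from where it was at the start of the episode below 0.015 m and y of pirn_2_mid in the frame of rack above 0.03 m) and (x of pirn_1_butt in the frame of reject_bin between -0.055 and 0.055 m and y of pirn_1_butt in the frame of reject_bin between -0.075 and 0.075 m and z of pirn_1_butt in the frame of reject_bin below 0.027 m and angle between pirn_1_mid's own z axis and vertical below 0.15 rad and contact force between the fingers and pirn_1 below 0.1 N and linear speed of pirn_1 below 0.03 m/s) and (x of pirn_3_butt in the frame of reject_bin between -0.055 and 0.055 m and y of pirn_3_butt in the frame of reject_bin between -0.075 and 0.075 m and z of pirn_3_butt in the frame of reject_bin below 0.027 m and angle between pirn_3_mid's own z axis and vertical below 0.15 rad and contact force between the fingers and pirn_3 below 0.1 N and linear speed of pirn_3 below 0.03 m/s)) or ((distance of pirn_3_mid from where it was at the start of the episode below 0.015 m and y of pirn_3_mid in the frame of rack above 0.03 m) and (x of pirn_1_butt in the frame of reject_bin between -0.055 and 0.055 m and y of pirn_1_butt in the frame of reject_bin between -0.075 and 0.075 m and z of pirn_1_butt in the frame of reject_bin below 0.027 m and angle between pirn_1_mid's own z axis and vertical below 0.15 rad and contact force between the fingers and pirn_1 below 0.1 N and linear speed of pirn_1 below 0.03 m/s) and (x of pirn_2_butt in the frame of stock_tray between -0.055 and 0.055 m and y of pirn_2_butt in the frame of stock_tray between -0.075 and 0.075 m and z of pirn_2_butt in the frame of stock_tray below 0.027 m and angle between pirn_2_mid's own z axis and vertical below 0.15 rad and contact force between the fingers and pirn_2 below 0.1 N and linear speed of pirn_2 below 0.03 m/s)))); the robot touches nothing.
It fails at once if a pirn is forced in the gauge (more than 60 N between it and the jaws) (contact force between any of pirn_1, pirn_2, pirn_3 and gauge_jaws above 60 N).
It fails at once if something else on the table is shifted by more than 25 mm or knocked over (distance of any of cone_blue, cone_grey, shuttle, mug, lens, pin_jar from where it was at the start of the episode above 0.025 m or angle between any of cone_blue, cone_grey, shuttle, mug, lens, pin_jar's own z axis and vertical above 0.35 rad).
It also fails if it takes over 61 s, if anything falls off the work surface, if the arm or the gripper's body presses on something with over 40 N, if the wrist force passes 120 N, or if a joint passes its speed limit or range.

## Working session

There is one attempt and no reset: what is moved stays moved. The work goes in short steps, Python scripts to look and compute and a tool call to move; the robot and the scene stay as the last step left them, time stands still between calls to the robot, and variables do not carry over. Pictures are saved under pics/ and viewed, about 8 in all and at most 12, crops included, and the job is handed in when it is done.

Besides the shell and the picture viewer there is one more tool, called after "Request:" as name(argument=value, ...) on one line, values as JSON. send_rows: Moves the arm, as the interface text tells. Its arguments: {"type":"object","properties":{"moves":{"type":"array","items":{"type":"array","items":{"type":"number"}}},"hand":{"type":"number"}},"required":["moves"]}

```bash
mkdir -p pics
cat > h.py <<'E'
import numpy as np, cv2
from scipy.spatial.transform import Rotation as R
from plant import get_obs, capture, close_job
def save(n,im): cv2.imwrite('pics/'+n+'.png',im[:,:,::-1])
def cam(c):
    a=np.array(c['attitude'],float)
    M=a if a.shape==(3,3) else R.from_euler('xyz',a).as_matrix()
    return M,np.array(c['position'],float),np.array(c['K'],float),np.array(c['dist'],float)
def ray(c,uv):
    M,p,K,d=cam(c); q=cv2.undistortPoints(np.array([[uv]],float),K,d)[0,0]
    v=M@np.array([q[0],q[1],1.]); return p,v/np.linalg.norm(v)
def onz(c,uv,z):
    p,v=ray(c,uv); return p+v*(z-p[2])/v[2]
def proj(c,P):
    M,p,K,d=cam(c); r,_=cv2.Rodrigues(M.T); return cv2.projectPoints(np.array(P,float).reshape(-1,1,3),r,-M.T@p,K,d)[0].reshape(-1,2)
def tri(c1,u1,c2,u2):
    p,v=ray(c1,u1);q,w=ray(c2,u2)
    s=np.linalg.lstsq(np.c_[v,-w],q-p,rcond=None)[0]; a,b=p+v*s[0],q+w*s[1]
    return (a+b)/2,np.linalg.norm(a-b)
E
python3 - <<'E'
from h import *
import pickle
o=get_obs();print({k:np.round(v,3) for k,v in o.items()})
cs={n:capture(n) for n in('top','side')}
pickle.dump(cs,open('c0.pkl','wb'))
for n,c in cs.items():
    save(n+'0',c['image']); print(n,c['position'],c['attitude'],np.round(c['K'],1).tolist(),c['dist'])
E
```

```text
{'time': np.float64(0.0), 'joint_positions': array([ 1.189,  0.343,  1.525, -0.   ,  1.275, -0.146]), 'dq': array([-0.   , -0.001,  0.002, -0.   ,  0.002,  0.   ]), 'tau': array([-1.0000e-03, -4.3125e+01, -2.4422e+01,  7.2000e-02,  5.6000e-02,
       -0.0000e+00]), 'tool_pos': array([122.473, 510.078, 226.039]), 'tcp_rot': array([-1.712,  1.569, -1.948]), 'contact_force': array([-0.832, -0.78 ,  0.373]), 'moment': array([-0.034,  0.031, -0.008]), 'grip_width': np.float64(91.688)}
top [ 458.25780739  100.79063656 1262.60855342] [-3.0347385  -0.01335887 -1.55956551] [[448.0, 0.0, 320.0], [0.0, 448.0, 190.6], [0.0, 0.0, 1.0]] [-0.06627776  0.          0.          0.          0.        ]
side [359.73391325 761.91508483 691.47348714] [-2.29240376 -0.00662022 -2.82916456] [[378.6, 0.0, 312.3], [0.0, 378.6, 199.8], [0.0, 0.0, 1.0]] [0.02062863 0.         0.         0.         0.        ]
```

View pics/top0.png

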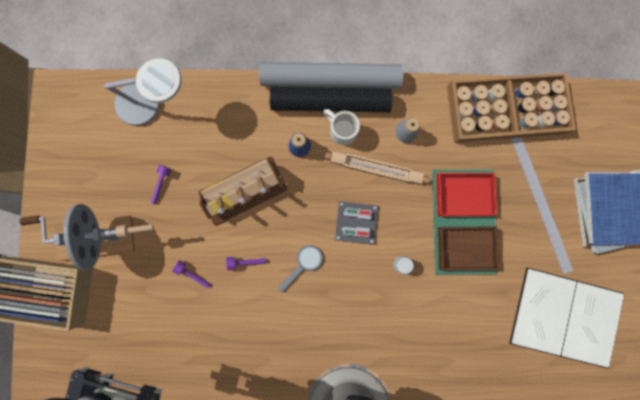

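View pics/side0.png

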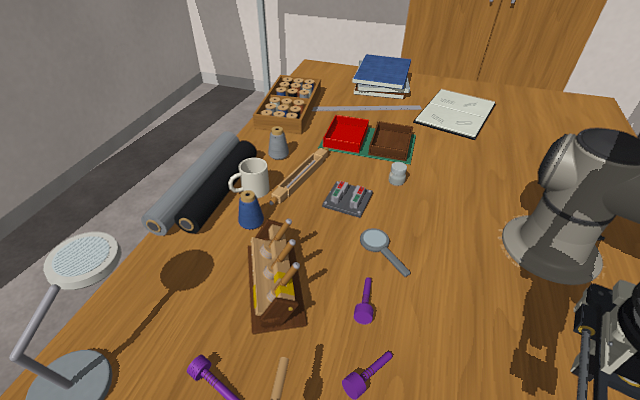

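The top view shows the rack near (243,190) with its yellow slot at the left (+y) end, the gauge at (357,222), the red bin at (467,195) and the brown tray at (467,248). Things that could be mistaken for a wanted pirn: three purple pirn-like parts at (160,183), (190,273) and (245,263), the winder's cone at (130,231), the boxed spools at (510,105), and the yellow-slot pirn at about (218,200). The wanted pirns are the middle one at about (240,192) and the -y one at about (265,182). Next is one close crop to check that choice.

Run:
```python
from h import *
import pickle
cs=pickle.load(open('c0.pkl','rb'))
t=cs['top']['image'];s=cs['side']['image']
a=cv2.resize(t[150:230,190:300],None,fx=3.6,fy=3.6,interpolation=cv2.INTER_CUBIC)
b=cv2.resize(s[215:335,235:315],(400,600),interpolation=cv2.INTER_CUBIC)
g=cv2.resize(t[195:250,327:387],(396,300),interpolation=cv2.INTER_CUBIC)
im=np.zeros((600,800,3),np.uint8); im[:288,:396]=a; im[300:,:396]=g; im[:,400:]=b
save('crop0',im)
```

```text
(no output)
```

View pics/crop0.png

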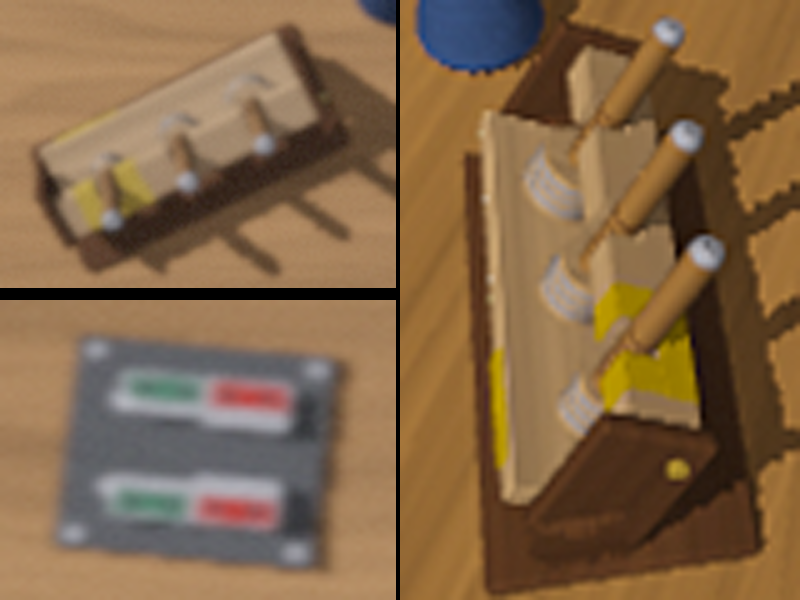

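The crop confirms it. The silver tips in the top view are at about (221,211) for the yellow (hold) slot, (242,200) for the middle and (263,190) for the -y slot. In the side view they are at (297,266), (292,242) and (289,222). The gauge's green end is at image left (+y), with red to the right.

Run:
```python
from h import *
import pickle
cs=pickle.load(open('c0.pkl','rb'));t,s=cs['top'],cs['side']
T=[(220.4,210.4),(241.5,199.9),(262.7,189.6)];S=[(296.2,265.2),(292,242),(288.4,221.2)]
tips=[]
for a,b in zip(T,S):
    P,e=tri(t,a,s,b);tips.append(P);print('tip',P.round(1),e.round(1),onz(t,a,130).round(1))
d=tips[0]-tips[2];print('yaw of rack y-axis -> rack yaw deg',np.degrees(np.arctan2(-d[0],d[1])),np.linalg.norm(d))
h=cv2.cvtColor(t['image'],cv2.COLOR_RGB2HSV)
def blobs(nm,lo,hi,box,z,mn=8):
    x0,y0,x1,y1=box;m=cv2.inRange(h,lo,hi)[y0:y1,x0:x1]
    n,l,st,ce=cv2.connectedComponentsWithStats(m)
    for i in range(1,n):
        if st[i,4]>=mn:
            u=ce[i]+[x0,y0];print(nm,u.round(1),st[i,4],onz(t,u,z).round(1)); 
            (c,wh,an)=cv2.minAreaRect(np.argwhere(l==i)[:,::-1].astype(np.float32)); print('   rect',np.add(c,[x0,y0]).round(1),np.round(wh,1),round(an,1),onz(t,np.add(c,[x0,y0]),z).round(1))
G=(327,195,390,250)
blobs('green',(40,60,40),(95,255,255),G,32)
blobs('red',(0,130,80),(8,255,255),G,32);blobs('red2',(170,130,80),(180,255,255),G,32)
B=(425,160,510,285)
blobs('board',(50,60,30),(95,255,255),B,4,30)
blobs('bin',(0,170,60),(6,255,255),B,20,100);blobs('bin2',(174,170,60),(180,255,255),B,20,100)
m=[onz(t,u,12) for u in[(341.1,203.4),(374.8,207.6),(371.4,240.8),(337.5,237.7)]]
print('plate centre',np.mean(m,0).round(1),[x.round(1).tolist() for x in m])
```

```text
tip [525.4 338.6 128.4] 2.1 [526.3 338.5 130. ]
tip [553.  285.8 128.2] 1.7 [553.6 285.8 130. ]
tip [580.3 232.7 128.2] 1.0 [580.6 232.6 130. ]
yaw of rack y-axis -> rack yaw deg 27.416425080111274 119.33467879019588
green [351.8 211. ] 14 [535.   -2.4  32. ]
   rect [351.5 211. ] [2. 5.] 90.0 [535.   -1.6  32. ]
green [349.6 231.9] 18 [477.6   3.3  32. ]
   rect [349.5 232. ] [2. 7.] 90.0 [477.3   3.6  32. ]
red [364.2 212.4] 9 [531.4 -36.8  32. ]
   rect [364.  212.5] [1. 4.] 90.0 [531.3 -36.1  32. ]
red [362.3 233.2] 10 [474.4 -31.6  32. ]
   rect [362.5 233. ] [2. 3.] 90.0 [475.  -32.1  32. ]
board [458.1 231.8] 866 [ 481.  -306.8    4. ]
   rect [464.3 222. ] [103.9  60.3] 88.2 [ 509. -325.    4.]
bin [466.1 194.5] 2383 [ 585.8 -326.6   20. ]
   rect [466.5 194.5] [41. 59.] 90.0 [ 585.9 -327.7   20. ]
plate centre [504.8 -16.6  12. ] [[557.2, 26.0, 12.0], [546.6, -68.7, 12.0], [453.9, -59.2, 12.0], [461.5, 35.3, 12.0]]
```

```bash
cat >> h.py <<'E'
def tool():
    o=get_obs(); return np.array(o['tool_pos']),R.from_euler('xyz',o['tcp_rot']).as_matrix(),o
def plan(*targets,ang=None):
    """world TCP targets -> turn (deg, first) and then tool-frame shifts"""
    p,M,o=tool(); yd=np.degrees(np.arctan2(M[1,1],M[0,1]))
    print('t %.2f'%o['time'],'tcp',p.round(1),'ydir %.1f'%yd,'q6 %.2f'%o['joint_positions'][5],'F',np.round(o['contact_force'],1),'w %.1f'%o['grip_width'])
    if ang is not None:
        d=(ang-yd+90)%180-90      # world turn about +z; tool x is down -> negative
        print('turn about tool x: %.1f (alt %.1f)'%(-d,-d+180 if d>0 else -d-180))
        M=R.from_euler('z',d,degrees=True).as_matrix()@M
    for t in targets:
        t=np.array(t,float);print('to',t.round(1),'shift',(M.T@(t-p)).round(1),'n>=%d'%np.ceil(np.linalg.norm(t-p)/62.5));p=t
th=np.radians(27.4); XR=np.array([np.cos(th),np.sin(th),0]); YR=np.array([-np.sin(th),np.cos(th),0]); Z=np.array([0,0,1.])
AX=-.5*XR+.866*Z; SQ=.866*XR+.5*Z
TIP=[np.array(t) for t in([525.4,338.6,130],[553,285.8,130],[580.3,232.7,130])]
GA=np.array([504.6,-16.9,12]); GY=np.array([.098,.995,0])
def grasp(i,s=82): return TIP[i]+(s-110)*AX-19*Z
E
python3 - <<'E'
from h import *
import pickle
cs=pickle.load(open('c0.pkl','rb'))
t=cs['top']
print('M',tool()[1].round(3).tolist())
g=grasp(2);print('grasp',g,'foot',TIP[2]-110*AX)
plan(g+110*Z,g,ang=117.4)
print('blue',onz(t,(299,145),60),'tray',onz(t,(467,249),20),'jar',onz(t,(403,266),50),'lens',onz(t,(311,258),10))
E
```

```text
M [[-0.001, 0.234, 0.972], [-0.001, 0.972, -0.234], [-1.0, -0.001, -0.0]]
grasp [592.72941539 239.14279699  86.752     ] foot [629.12984618 258.01098816  34.74      ]
t 0.10 tcp [122.5 510.1 226.1] ydir 76.5 q6 -0.15 F [-0.6 -0.1 -0.2] w 91.8
turn about tool x: -40.9 (alt 139.1)
to [592.7 239.1 196.8] shift [  29.9 -457.   292.8] n>=9
to [592.7 239.1  86.8] shift [1.1e+02 1.0e-01 0.0e+00] n>=2
blue [711.89520385 144.80874806  60.        ] tray [ 433.23187276 -325.89719648   20.        ] jar [ 387.19370102 -139.7772668    50.        ] lens [404.63286529 108.28437047  10.        ]
```

Request:
send_rows(moves=[[0,0,0,-10.2],[0,0,0,-10.2],[0,0,0,-10.2],[0,0,0,-10.3],[2,-40,25,0],[2,-40,25,0],[2,-40,25,0],[2,-40,25,0]], hand=0.4)

```text
time: 1.1
tool_pos: [286.0, 413.4, 218.4]
tcp_rot: [-3.02, 1.57, -2.542]
contact_force: [0.2, 0.1, 0.1]
grip_width: 36.6
```

Request:
send_rows(moves=[[2,-40,26,0],[2,-40,26,0],[2,-40,26,0],[2,-40,26,0],[2,-40,26,0],[2,-40,26,0],[2,-40,26,0],[2,-17,11,0]])

```text
time: 2.1
tool_pos: [594.8, 237.6, 201.6]
tcp_rot: [-3.016, 1.57, -2.54]
contact_force: [-0.7, -0.3, -0.2]
grip_width: 36.5
```

Run:
```python
from h import *
g=grasp(2);plan(g+60*Z,g,ang=117.4)
```

```text
t 2.10 tcp [594.8 237.6 201.6] ydir 117.3 q6 -1.79 F [-0.7 -0.3 -0.2] w 36.5
turn about tool x: -0.1 (alt 179.9)
to [592.7 239.1 146.8] shift [54.9  2.4 -1.1] n>=1
to [592.7 239.1  86.8] shift [60.   0.   0.1] n>=1
```

Request:
send_rows(moves=[[40,2.4,-1.1,0],[30,0,0,0],[25,0,0,0],[20,0,0,0],[0,0,0,0]])

```text
time: 2.72
tool_pos: [589.6, 240.8, 85.6]
tcp_rot: [2.918, 1.566, -2.887]
contact_force: [-0.8, 0.1, -0.0]
grip_width: 36.9
```

Run:
```python
from h import *
plan(grasp(2),ang=117.4)
t=capture('top');s=capture('side')
a=cv2.resize(t['image'][150:240,200:310],(400,328),interpolation=cv2.INTER_CUBIC)
b=cv2.resize(s['image'][180:300,225:345],(400,400),interpolation=cv2.INTER_CUBIC)
im=np.zeros((400,800,3),np.uint8);im[:328,:400]=a;im[:,400:]=b;save('g1',im)
```

```text
t 2.73 tcp [589.6 240.8  85.6] ydir 117.4 q6 -1.78 F [-0.8  0.1 -0. ] w 36.9
turn about tool x: -0.0 (alt 180.0)
to [592.7 239.1  86.8] shift [-1.1 -2.9  2. ] n>=1
```

View pics/g1.png

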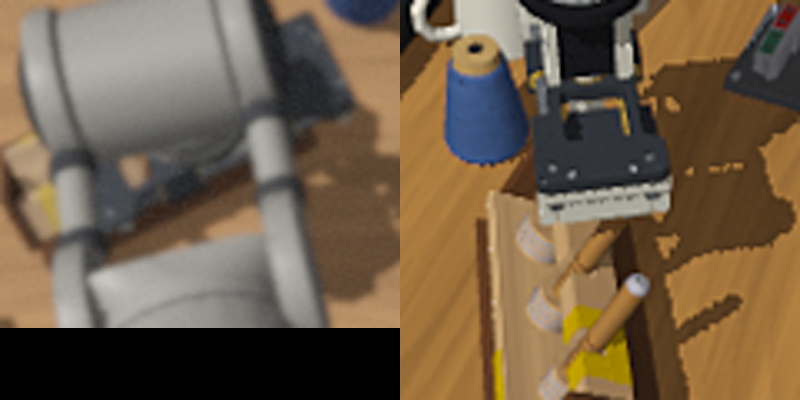

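The side crop shows the gripper around the -y pirn, whose butt is visible below at about (535,240). The middle and yellow pirns are untouched. I'll correct by 3 mm and close.

Request:
send_rows(moves=[[-1,-3,2,0],[0,0,0,0]])

```text
time: 3.08
tool_pos: [594.9, 239.4, 89.8]
tcp_rot: [-0.224, 1.569, 0.254]
contact_force: [0.5, 0.5, 0.1]
grip_width: 37.0
```

Request:
send_rows(moves=[[0,0,0,0],[0,0,0,0],[0,0,0,0],[0,0,0,0]], hand=0)

```text
time: 3.58
tool_pos: [594.1, 239.4, 88.7]
tcp_rot: [0.614, 1.571, 1.092]
contact_force: [0.1, 0.1, -0.3]
grip_width: 12.9
```

Run:
```python
from h import *
p,M,o=tool()
plan(p+5*AX,p+5*AX+55*SQ,p+5*AX+55*SQ+30*Z,ang=117.4)
print(M.round(3).tolist())
```

```text
t 3.58 tcp [594.1 239.4  88.7] ydir 117.4 q6 -1.79 F [ 0.1  0.1 -0.3] w 12.9
turn about tool x: -0.0 (alt 180.0)
to [591.9 238.3  93. ] shift [-4.3  0.  -2.5] n>=1
to [634.2 260.2 120.5] shift [-27.5   0.   47.6] n>=1
to [634.2 260.2 150.5] shift [-30.   0.   0.] n>=1
[[0.0, -0.46, 0.888], [0.0, 0.888, 0.46], [-1.0, 0.0, 0.0]]
```

Request:
send_rows(moves=[[-4.5,0,-2.5,0],[0,0,0,0],[-5.5,0,9.5,0],[-5.5,0,9.5,0],[-5.5,0,9.5,0],[-5.5,0,9.5,0],[-5.5,0,9.5,0],[-2,0,3,0]])

```text
time: 4.58
tool_pos: [637.6, 261.9, 123.2]
tcp_rot: [-0.146, 1.57, 0.332]
contact_force: [0.5, -0.5, -0.7]
grip_width: 13.2
```

Request:
send_rows(moves=[[-15,0,0,0],[-30,0,0,0],[-30,0,0,0],[0,0,0,0]])

```text
time: 5.08
tool_pos: [637.9, 261.8, 201.7]
tcp_rot: [-0.187, 1.564, 0.291]
contact_force: [-0.1, -1.1, -0.3]
grip_width: 13.5
```

Run:
```python
from h import *
plan()
t=capture('top');s=capture('side')
b=cv2.resize(s['image'][90:330,180:340],(400,600),interpolation=cv2.INTER_CUBIC)
a=cv2.resize(t['image'][130:240,200:310],(400,400),interpolation=cv2.INTER_CUBIC)
im=np.zeros((600,800,3),np.uint8);im[:400,:400]=a;im[:,400:]=b;save('l1',im)
```

```text
t 5.08 tcp [637.9 261.8 201.7] ydir 117.4 q6 -1.77 F [-0.1 -1.1 -0.3] w 13.5
```

View pics/l1.png

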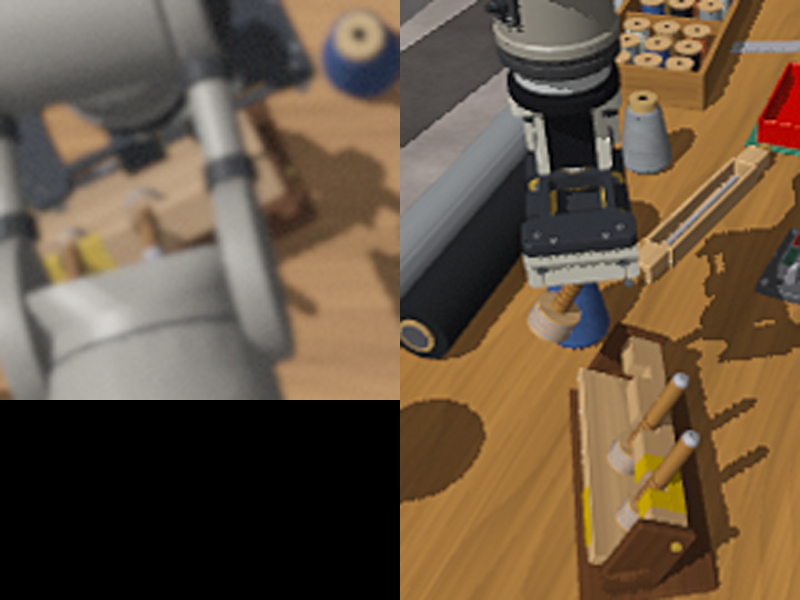

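The side crop shows the pirn held and clear, still leaning about 30°, with its butt at (553,315). The other two are undisturbed. The tool can't tilt, so I'll push the butt against the bin's fixed outer wall to swing the pirn upright in the pads.

Request:
send_rows(moves=[[0,0,0,10],[0,0,0,10],[0,0,0,10],[0,0,0,10],[0,0,0,10],[0,0,0,10],[0,0,0,10],[0,0,0,10]])

```text
time: 6.18
tool_pos: [635.9, 261.2, 195.7]
tcp_rot: [-1.963, 1.567, -2.887]
contact_force: [0.3, 0.1, -0.2]
grip_width: 13.3
```

Request:
send_rows(moves=[[0,0,0,10],[0,0,0,10],[0,0,0,10],[0,0,0,9.2],[0,0,0,0]])

```text
time: 6.8
tool_pos: [636.0, 261.3, 196.1]
tcp_rot: [-1.286, 1.568, -2.887]
contact_force: [0.0, -0.1, -1.3]
grip_width: 13.4
```

Run:
```python
from h import *
plan((560,-160,190),(560,-165,74),(560,-225,74),ang=-1.8)
s=capture('side');save('s_turn',s['image'])
import pickle
cs=pickle.load(open('c0.pkl','rb'));t=cs['top']
# rim edges of bin: outer wall +y edge in red mask
h=cv2.cvtColor(t['image'],cv2.COLOR_RGB2HSV);m=cv2.inRange(h,(0,150,60),(8,255,255))|cv2.inRange(h,(172,150,60),(180,255,255))
for r in(185,195,205):
    c=np.where(m[r,425:510])[0]+425;print(r,c.min(),c.max(),onz(t,(c.min()-.5,r),39).round(1),onz(t,(c.max()+.5,r),39).round(1))
for x in(455,475):
    c=np.where(m[160:225,x])[0]+160;print(x,onz(t,(x,c.min()-.5),39).round(1),onz(t,(x,c.max()+.5),39).round(1))
```

```text
t 6.80 tcp [636.  261.3 196.1] ydir -1.7 q6 0.31 F [ 0.  -0.1 -1.3] w 13.4
turn about tool x: 0.1 (alt -179.9)
to [ 560. -160.  190.] shift [  6.6 -62.7 423.4] n>=7
to [ 560. -165.   74.] shift [116.    0.5   4.9] n>=2
to [ 560. -225.   74.] shift [ 0.   1.9 60. ] n>=1
185 437 496 [ 609.4 -237.1   39. ] [ 611.7 -407.4   39. ]
195 437 496 [ 581.5 -236.6   39. ] [ 583.6 -406.5   39. ]
205 437 497 [ 553.8 -236.2   39. ] [ 555.6 -408.5   39. ]
455 [ 642.4 -289.9   39. ] [ 525.3 -287.5   39. ]
475 [ 643.2 -346.8   39. ] [ 525.8 -343.8   39. ]
```

Request:
send_rows(moves=[[0,-3,20,0],[1,-8,55,0],[1,-8,55,0],[1,-8,55,0],[1,-8,55,0],[1,-8,55,0],[1,-8,55,0],[1,-8,50,0]])

```text
time: 7.85
tool_pos: [564.3, -138.2, 190.3]
tcp_rot: [-2.02, 1.57, 2.664]
contact_force: [-0.0, -0.6, 0.0]
grip_width: 13.2
```

Request:
send_rows(moves=[[0,-3,24,0],[30,0,0,0],[30,0,0,0],[30,0,0,0],[20,0,0,0],[0,0,0,0]])

```text
time: 8.6
tool_pos: [560.0, -159.8, 78.9]
tcp_rot: [-1.969, 1.566, 2.714]
contact_force: [0.1, 0.3, -0.7]
grip_width: 13.0
```

Run:
```python
from h import *
plan((560,-170,74),(560,-222,74),ang=-1.8)
s=capture('side');save('w1',cv2.resize(s['image'][70:230,280:440],(600,600),interpolation=cv2.INTER_CUBIC))
```

```text
t 8.60 tcp [ 560.  -159.8   78.9] ydir -1.7 q6 -0.38 F [ 0.1  0.3 -0.7] w 13.0
turn about tool x: 0.1 (alt -179.9)
to [ 560. -170.   74.] shift [ 4.9  0.3 10.2] n>=1
to [ 560. -222.   74.] shift [-0.1  1.6 52. ] n>=1
```

View pics/w1.png

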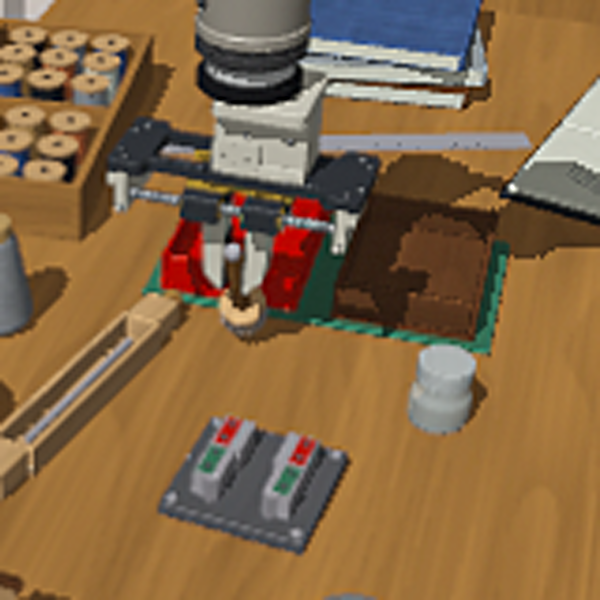

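The crop shows the pirn in front of the bin's +y wall: tip (233,250) toward the camera and butt (243,312) toward the bin, as intended. Now a slow push against the wall.

Request:
send_rows(moves=[[4.5,0,10,0],[0,0,8,0],[0,0,8,0],[0,0,8,0],[0,0,0,0]])

```text
time: 9.28
tool_pos: [560.2, -194.3, 76.2]
tcp_rot: [-3.063, 1.569, 1.617]
contact_force: [0.4, 2.8, 0.0]
grip_width: 13.3
```

Request:
send_rows(moves=[[0,0,8,0],[0,0,8,0],[0,0,7,0],[0,0,5,0],[0,0,4,0],[0,0,0,0]])

```text
time: 10.02
tool_pos: [559.2, -225.4, 76.3]
tcp_rot: [-3.004, 1.569, 1.677]
contact_force: [1.0, 5.0, 1.9]
grip_width: 13.1
```

Run:
```python
from h import *
plan()
s=capture('side');save('w2',cv2.resize(s['image'][110:180,310:390],(640,560),interpolation=cv2.INTER_CUBIC))
```

```text
t 10.03 tcp [ 559.2 -225.4   76.3] ydir -1.8 q6 -0.48 F [1.  5.  1.9] w 13.1
```

View pics/w2.png

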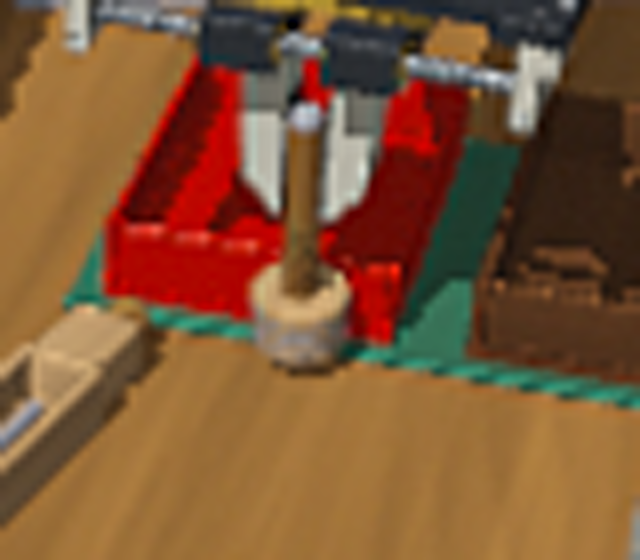

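The pirn now stands nearly upright, tip at (305,115) and butt at (302,315) in the crop. The butt spans about 12.5 source px, roughly 38-40 mm, so it looks like the big one, but the gauge decides. Next: lift and go to the gauge.

Request:
send_rows(moves=[[-3,0,-3,0],[-25,0,-5,0],[-30,0,-10,3.8],[0,0,0,0]])

```text
time: 10.58
tool_pos: [561.3, -208.9, 136.8]
tcp_rot: [1.088, 1.565, -0.58]
contact_force: [-0.9, -0.1, -0.8]
grip_width: 13.5
```

Run:
```python
from h import *
a=GA+75*GY
plan((*a[:2],130),(*a[:2],79),ang=-5.6)
s=capture('side')
h=s['image'];save('w3',h)
```

```text
t 10.57 tcp [ 561.3 -208.9  136.8] ydir -5.5 q6 -0.39 F [-0.9 -0.1 -0.8] w 13.5
turn about tool x: 0.1 (alt -179.9)
to [512.   57.7 130. ] shift [   5.7  -75.2 -260.6] n>=5
to [512.   57.7  79. ] shift [51.  -0.3 -0.1] n>=1
```

Request:
send_rows(moves=[[1,-12,-42,0],[1,-12,-43,0],[1,-13,-44,0],[1,-13,-44,0],[1,-13,-44,0],[1,-12,-43,0],[0,0,0,0]])

```text
time: 11.5
tool_pos: [509.3, 59.8, 127.0]
tcp_rot: [-1.503, 1.568, 3.117]
contact_force: [0.7, -0.7, 0.0]
grip_width: 13.1
```

Run:
```python
from h import *
a=GA+75*GY
plan((*a[:2],79),ang=-5.6)
s=capture('side');save('m1',cv2.resize(s['image'][130:230,300:400],(600,600),interpolation=cv2.INTER_CUBIC))
```

```text
t 11.50 tcp [509.3  59.8 127. ] ydir -5.3 q6 0.06 F [ 0.7 -0.7  0. ] w 13.1
turn about tool x: 0.3 (alt -179.7)
to [512.   57.7  79. ] shift [47.9  3.   1.8] n>=1
```

View pics/m1.png

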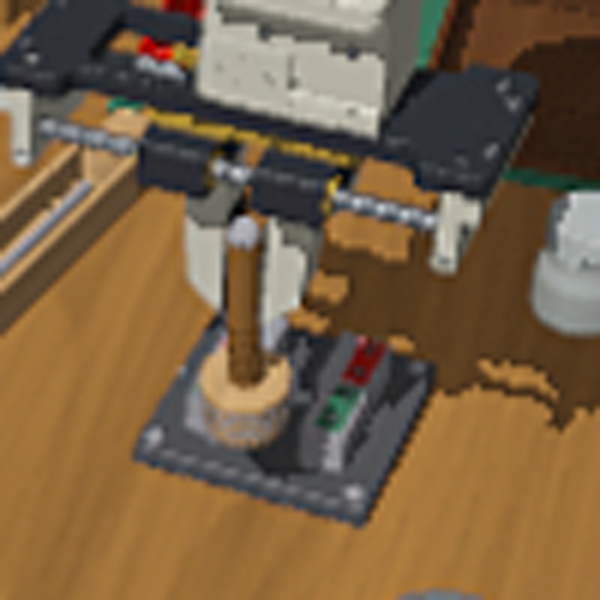

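The pirn hangs upright above the mouth side of the gauge, with its butt at (245,400) in the crop. I'll lower it and slide it in slowly, watching the force.

Request:
send_rows(moves=[[25,3,1.8,0.3],[23,0,0,0],[0,0,8,0],[0,0,8,0],[0,0,0,0]])

```text
time: 12.18
tool_pos: [512.4, 38.5, 81.1]
tcp_rot: [1.546, 1.569, -0.13]
contact_force: [0.5, 0.4, -0.3]
grip_width: 13.0
```

Request:
send_rows(moves=[[0,0,5,0],[0,0,4,0],[0,0,3,0],[0,0,3,0],[0,0,0,0]])

```text
time: 12.8
tool_pos: [509.4, 25.6, 80.2]
tcp_rot: [-2.197, 1.569, 2.412]
contact_force: [-1.7, 5.4, 2.3]
grip_width: 12.8
```

Run:
```python
from h import *
plan()
p=tool()[0];d=p-GA;print('along',d@GY,'lateral',d@np.array([.995,-.098,0]))
```

```text
t 12.80 tcp [509.4  25.6  80.2] ydir -5.9 q6 0.00 F [-1.7  5.4  2.3] w 12.8
along 42.7285651323765 lateral 0.6073234815382939
```

It stopped with 5.4 N, the butt about 8 mm before the entry and centred to 0.6 mm. That matches a big butt, so this pirn is a reject. Off to the bin.

Request:
send_rows(moves=[[0,0,-3,0],[-25,0,0,0],[-40,0,0,0],[0,0,0,0]])

```text
time: 13.3
tool_pos: [513.1, 27.3, 148.2]
tcp_rot: [1.498, 1.563, -0.176]
contact_force: [0.2, 0.5, -0.9]
grip_width: 12.9
```

Run:
```python
from h import *
plan((590,-305,145),(590,-305,78))
```

```text
t 13.30 tcp [513.1  27.3 148.2] ydir -5.9 q6 0.01 F [ 0.2  0.5 -0.9] w 12.9
to [ 590. -305.  145.] shift [  4.2 110.6 322.7] n>=6
to [ 590. -305.   78.] shift [67.  -0.5 -0. ] n>=2
```

Request:
send_rows(moves=[[0,12,35,0],[0,16,47,0],[0,17,50,0],[0,17,50,0],[0,17,50,0],[0,17,50,0],[0,14,40,0],[0,0,0,0]])

```text
time: 14.3
tool_pos: [586.4, -307.1, 143.3]
tcp_rot: [-0.775, 1.57, -2.452]
contact_force: [-0.5, 0.5, -1.0]
grip_width: 13.0
```

Request:
send_rows(moves=[[25,0,0,0],[25,0,0,0],[14,0,0,0],[5,0,0,0],[0,0,0,0]])

```text
time: 14.92
tool_pos: [587.0, -303.6, 76.4]
tcp_rot: [1.172, 1.57, -0.502]
contact_force: [0.4, -0.0, -0.2]
grip_width: 13.0
```

Request:
send_rows(moves=[[2,0,0,0],[2,0,0,0],[0,0,0,0]])

```text
time: 15.3
tool_pos: [587.0, -303.9, 72.5]
tcp_rot: [1.28, 1.57, -0.394]
contact_force: [0.0, -0.0, -0.0]
grip_width: 13.1
```

Request:
send_rows(moves=[[1.5,0,0,0],[1.5,0,0,0],[0,0,0,0]])

```text
time: 15.68
tool_pos: [587.6, -304.7, 71.9]
tcp_rot: [0.998, 1.567, -0.676]
contact_force: [-2.3, 0.1, 13.0]
grip_width: 13.2
```

Request:
send_rows(moves=[[0,0,0,0],[0,0,0,0],[0,0,0,0]], hand=0.4)

```text
time: 16.05
tool_pos: [586.6, -303.6, 68.7]
tcp_rot: [-2.184, 1.57, 2.425]
contact_force: [-0.5, 0.1, 0.1]
grip_width: 35.4
```

Request:
send_rows(moves=[[-20,0,0,0],[-40,0,0,0],[-50,0,0,0],[-20,0,0,0],[0,0,-40,0],[0,0,-50,0],[0,0,-50,0],[0,0,-50,0]])

```text
time: 17.05
tool_pos: [606.3, -113.2, 198.9]
tcp_rot: [-2.124, 1.57, 2.485]
contact_force: [0.7, 0.3, 0.2]
grip_width: 36.5
```

Run:
```python
from h import *
g=grasp(1);plan(g+115*Z,g,ang=117.4)
t=capture('top');s=capture('side')
im=np.zeros((400,800,3),np.uint8)
im[:,:400]=cv2.resize(t['image'][160:230,430:500],(400,400),interpolation=cv2.INTER_CUBIC)
im[:,400:]=cv2.resize(s['image'][100:180,310:390],(400,400),interpolation=cv2.INTER_CUBIC)
save('b1',im)
```

```text
t 17.05 tcp [ 606.3 -113.2  198.9] ydir -5.9 q6 -0.21 F [0.7 0.3 0.2] w 36.5
turn about tool x: 56.7 (alt -123.3)
to [565.4 292.2 201.8] shift [  -2.6 -378.8 -150.3] n>=7
to [565.4 292.2  86.8] shift [115.   0.   0.] n>=2
```

View pics/b1.png

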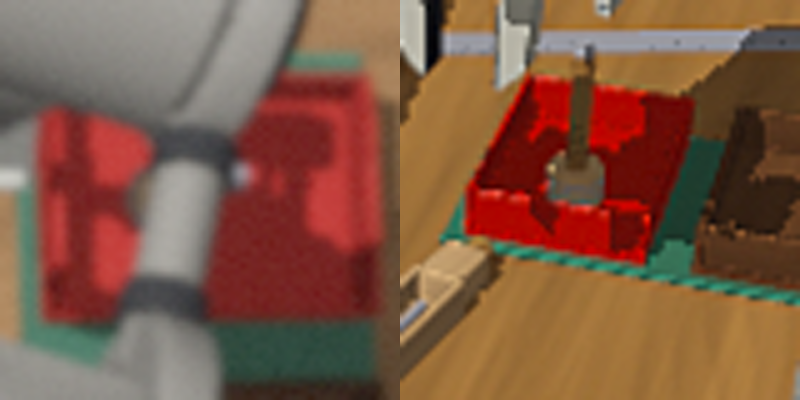

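The first pirn stands upright in the red bin, butt at (577,180) in the side crop. Now for the middle pirn.

Request:
send_rows(moves=[[0,0,0,-10.3],[0,0,0,-10.3],[0,0,0,-10.3],[0,0,0,-10.3],[0,0,0,-10.3],[0,0,0,-10.3],[0,0,0,-10.3],[0,0,0,-10.3]])

```text
time: 18.15
tool_pos: [606.2, -115.5, 198.8]
tcp_rot: [-3.031, 1.57, 3.022]
contact_force: [-0.7, -0.1, -0.1]
grip_width: 36.3
```

Request:
send_rows(moves=[[0,0,0,-10.3],[0,0,0,-10.3],[0,0,0,-10.3],[0,0,0,-10],[0,0,0,0]])

```text
time: 18.77
tool_pos: [606.3, -115.4, 198.9]
tcp_rot: [2.556, 1.57, 3.032]
contact_force: [-0.2, -1.1, 0.3]
grip_width: 36.6
```

Run:
```python
from h import *
g=grasp(1);plan(g+115*Z,g,ang=117.4)
```

```text
t 18.77 tcp [ 606.3 -115.4  198.9] ydir 117.3 q6 -2.36 F [-0.2 -1.1  0.3] w 36.6
turn about tool x: -0.1 (alt 179.9)
to [565.4 292.2 201.8] shift [ -2.8 380.7 151.3] n>=7
to [565.4 292.2  86.8] shift [115.  -0.   0.] n>=2
```

Request:
send_rows(moves=[[0,28,11,0],[0,52,21,0],[0,54,21,0],[0,54,21,0],[0,54,21,0],[0,54,21,0],[0,54,21,0],[-3,31,14,0]])

```text
time: 19.77
tool_pos: [564.3, 295.4, 201.8]
tcp_rot: [2.558, 1.57, 3.034]
contact_force: [0.4, -0.8, -0.2]
grip_width: 36.9
```

Request:
send_rows(moves=[[0,0,0,0],[45,0,0,0]])

```text
time: 20.02
tool_pos: [567.6, 293.2, 160.1]
tcp_rot: [-0.177, 1.562, 0.298]
contact_force: [-0.2, 0.5, -0.4]
grip_width: 36.8
```

Run:
```python
from h import *
g=grasp(1);plan(g,ang=117.4)
```

```text
t 20.02 tcp [567.6 293.2 160.1] ydir 117.2 q6 -1.69 F [-0.2  0.5 -0.4] w 36.8
turn about tool x: -0.2 (alt 179.8)
to [565.4 292.2  86.8] shift [73.3  0.2 -3. ] n>=2
```

Request:
send_rows(moves=[[30,0,-2,0],[25,0,0,0],[16,0,0,0],[0,0,0,0]])

```text
time: 20.52
tool_pos: [563.1, 291.0, 85.2]
tcp_rot: [3.064, 1.569, -2.743]
contact_force: [-0.4, 0.3, 1.2]
grip_width: 36.6
```

Run:
```python
from h import *
g=grasp(1);plan(g,ang=117.4)
```

```text
t 20.52 tcp [563.1 291.   85.2] ydir 117.3 q6 -1.69 F [-0.4  0.3  1.2] w 36.6
turn about tool x: -0.1 (alt 179.9)
to [565.4 292.2  86.8] shift [-1.5  0.   2.6] n>=1
```

Request:
send_rows(moves=[[-1.5,0,2.5,0],[0,0,0,0]])

```text
time: 20.78
tool_pos: [566.6, 293.5, 89.2]
tcp_rot: [-0.108, 1.568, 0.37]
contact_force: [-0.2, -0.8, 0.5]
grip_width: 36.8
```

Request:
send_rows(moves=[[0,0,0,0],[0,0,0,0],[0,0,0,0],[0,0,0,0]], hand=0)

```text
time: 21.28
tool_pos: [565.7, 293.3, 87.8]
tcp_rot: [0.203, 1.571, 0.681]
contact_force: [0.2, 0.6, -0.4]
grip_width: 13.3
```

Run:
```python
from h import *
g=grasp(1);plan(g);d=tool()[0]-g;print('s',82+d@AX,'perp',d@SQ)
```

```text
t 21.27 tcp [565.7 293.3  87.8] ydir 117.4 q6 -1.69 F [ 0.2  0.6 -0.4] w 13.3
to [565.4 292.2  86.8] shift [ 1.  -0.8 -0.7] n>=1
s 82.54829969940297 perp 1.090391114479345
```

Same extraction again, then the turn.

Request:
send_rows(moves=[[-4.5,0,-2.5,0],[0,0,0,0],[-5.5,0,9.5,0],[-5.5,0,9.5,0],[-5.5,0,9.5,0],[-5.5,0,9.5,0],[-5.5,0,9.5,0],[-2,0,3,0]])

```text
time: 22.28
tool_pos: [609.1, 315.7, 122.1]
tcp_rot: [-0.02, 1.57, 0.458]
contact_force: [-0.5, -0.0, -0.7]
grip_width: 13.3
```

Request:
send_rows(moves=[[-15,0,0,0],[-30,0,0,0],[-35,0,0,0],[-5,0,0,0],[0,0,0,10],[0,0,0,10],[0,0,0,10],[0,0,0,10]])

```text
time: 23.28
tool_pos: [607.6, 315.0, 205.7]
tcp_rot: [-2.588, 1.569, -2.813]
contact_force: [-0.4, -0.0, -0.3]
grip_width: 13.2
```

Request:
send_rows(moves=[[0,0,0,10],[0,0,0,10],[0,0,0,10],[0,0,0,10],[0,0,0,10],[0,0,0,10],[0,0,0,10],[0,0,0,9.2]])

```text
time: 24.28
tool_pos: [607.6, 315.0, 205.7]
tcp_rot: [-1.2, 1.569, -2.808]
contact_force: [-1.1, -0.4, -1.1]
grip_width: 13.6
```

Run:
```python
from h import *
plan((560,-155,190),(560,-165,74),ang=-1.8)
```

```text
t 24.27 tcp [607.6 315.  205.7] ydir -2.1 q6 0.40 F [-1.1 -0.4 -1.1] w 13.6
turn about tool x: -0.3 (alt 179.7)
to [ 560. -155.  190.] shift [ 16.1 -32.8 471.3] n>=8
to [ 560. -165.   74.] shift [116.    0.5   9.9] n>=2
```

Request:
send_rows(moves=[[0,-2,31,0],[2,-4,55,0],[2,-4,55,0],[2,-4,55,0],[2,-4,55,0],[2,-4,55,0],[2,-4,55,0],[2,-4,55,0]])

```text
time: 25.28
tool_pos: [564.1, -101.1, 192.0]
tcp_rot: [-1.951, 1.569, 2.73]
contact_force: [0.2, -0.2, -0.8]
grip_width: 13.6
```

Request:
send_rows(moves=[[2,-3,40,0],[0,0,15,0],[30,0,0,0],[30,0,0,0],[30,0,0,0],[20,0,0,0],[0,0,0,0]])

```text
time: 26.15
tool_pos: [559.2, -153.0, 79.0]
tcp_rot: [-2.022, 1.566, 2.66]
contact_force: [0.9, -0.2, -1.0]
grip_width: 13.4
```

Run:
```python
from h import *
plan((560,-165,76),(560,-228,76))
```

```text
t 26.15 tcp [ 559.2 -153.    79. ] ydir -1.8 q6 -0.37 F [ 0.9 -0.2 -1. ] w 13.4
to [ 560. -165.   76.] shift [ 2.9  1.2 11.9] n>=1
to [ 560. -228.   76.] shift [-0.1  1.9 63. ] n>=2
```

Request:
send_rows(moves=[[3,1,16,0],[0,0,12,0],[0,0,8,0],[0,0,8,0],[0,0,8,0],[0,0,8,0],[0,0,8,0],[0,0,0,0]])

```text
time: 27.15
tool_pos: [559.1, -222.0, 77.7]
tcp_rot: [-3.015, 1.569, 1.665]
contact_force: [-0.4, 4.3, 0.2]
grip_width: 13.2
```

Request:
send_rows(moves=[[0,0,5,0],[0,0,4,0],[0,0,0,0]])

```text
time: 27.52
tool_pos: [558.8, -230.5, 77.8]
tcp_rot: [-2.974, 1.569, 1.707]
contact_force: [0.8, 5.6, 1.4]
grip_width: 13.2
```

Run:
```python
from h import *
plan()
s=capture('side');save('w4',cv2.resize(s['image'][110:180,310:390],(640,560),interpolation=cv2.INTER_CUBIC))
```

```text
t 27.52 tcp [ 558.8 -230.5   77.8] ydir -1.8 q6 -0.49 F [0.8 5.6 1.4] w 13.2
```

View pics/w4.png

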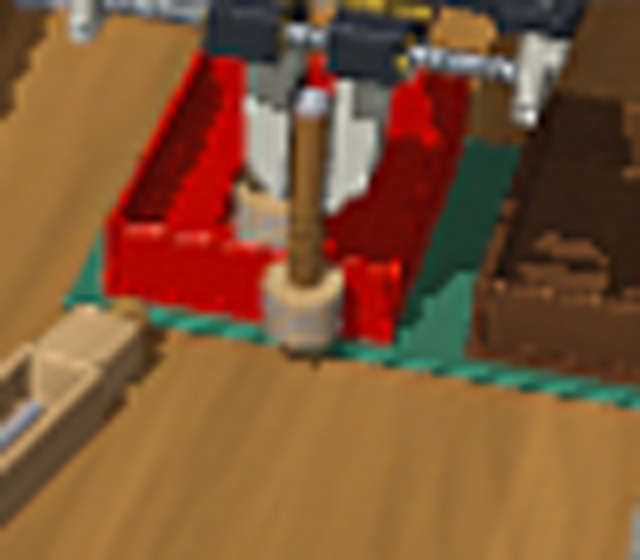

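The second pirn is upright, tip (313,100) and butt (303,310). The butt is about 81 crop px wide, roughly 30-32 mm, so probably the good one. On to the gauge.

Request:
send_rows(moves=[[-3,0,-3,0],[-25,0,-5,0],[-30,0,-10,3.8],[0,0,0,0]])

```text
time: 28.08
tool_pos: [561.0, -214.2, 138.4]
tcp_rot: [1.071, 1.565, -0.597]
contact_force: [0.5, -1.2, -1.4]
grip_width: 13.1
```

Run:
```python
from h import *
a=GA+75*GY
plan((*a[:2],130),(*a[:2],79),ang=-5.6)
```

```text
t 28.07 tcp [ 561.  -214.2  138.4] ydir -5.6 q6 -0.39 F [ 0.5 -1.2 -1.4] w 13.1
turn about tool x: 0.0 (alt -180.0)
to [512.   57.7 130. ] shift [   7.2  -75.4 -265.8] n>=5
to [512.   57.7  79. ] shift [51.  -0.3 -0.2] n>=1
```

Request:
send_rows(moves=[[1,-12,-42,0],[1,-12,-43,0],[1,-13,-45,0],[1,-13,-45,0],[1,-13,-45,0],[1,-12,-45,0],[0,0,0,0]])

```text
time: 28.95
tool_pos: [509.7, 59.8, 128.8]
tcp_rot: [-1.454, 1.569, -3.117]
contact_force: [-0.2, 0.5, -0.6]
grip_width: 13.3
```

Run:
```python
from h import *
a=GA+75*GY
plan((*a[:2],79),ang=-5.6)
```

```text
t 28.95 tcp [509.7  59.8 128.8] ydir -5.3 q6 0.06 F [-0.2  0.5 -0.6] w 13.3
turn about tool x: 0.3 (alt -179.7)
to [512.   57.7  79. ] shift [49.7  2.5  1.8] n>=1
```

Request:
send_rows(moves=[[25,2.5,2,0.3],[23,0,0,0],[0,0,8,0],[0,0,8,0],[0,0,0,0]])

```text
time: 29.58
tool_pos: [512.1, 38.2, 82.6]
tcp_rot: [1.53, 1.569, -0.145]
contact_force: [0.3, -0.1, -0.1]
grip_width: 13.2
```

```bash
cat >> h.py <<'E'
def gz():
    plan();d=tool()[0]-GA;print('along %.1f lateral %.1f'%(d@GY,d@np.array([.995,-.098,0])))
E
python3 -c "from h import *;gz()"
```

```text
t 29.57 tcp [512.1  38.2  82.6] ydir -6.0 q6 0.03 F [ 0.3 -0.1 -0.1] w 13.2
along 55.6 lateral 2.0
```

Request:
send_rows(moves=[[1.5,-1.5,5,0],[0,0,5,0],[0,0,5,0],[0,0,5,0],[0,0,0,0]])

```text
time: 30.2
tool_pos: [507.9, 19.4, 80.2]
tcp_rot: [2.466, 1.571, 0.791]
contact_force: [-0.0, 0.6, -0.0]
grip_width: 12.8
```

```bash
python3 -c "from h import *;gz()"
```

```text
t 30.20 tcp [507.9  19.4  80.2] ydir -5.9 q6 -0.01 F [-0.   0.6 -0. ] w 12.8
along 36.4 lateral -0.3
```

Past the flare with no resistance. Continuing along go.

Request:
send_rows(moves=[[0,0,6,0],[0,0,6,0],[0,0,6,0],[0,0,4,0],[0,0,0,0]])

```text
time: 30.82
tool_pos: [505.6, -2.5, 80.2]
tcp_rot: [2.52, 1.571, 0.845]
contact_force: [0.7, 0.4, -1.0]
grip_width: 13.0
```

```bash
python3 -c "from h import *;gz()"
```

```text
t 30.82 tcp [505.6  -2.5  80.2] ydir -5.9 q6 -0.05 F [ 0.7  0.4 -1. ] w 13.0
along 14.4 lateral -0.4
```

Request:
send_rows(moves=[[0,0,4,0],[0,0,3,0],[0,0,3,0],[0,0,0,0]])

```text
time: 31.32
tool_pos: [504.8, -11.4, 80.4]
tcp_rot: [2.89, 1.569, 1.215]
contact_force: [0.8, 4.7, 0.4]
grip_width: 13.3
```

```bash
python3 -c "from h import *;gz()"
```

```text
t 31.32 tcp [504.8 -11.4  80.4] ydir -5.9 q6 -0.07 F [0.8 4.7 0.4] w 13.3
along 5.5 lateral -0.4
```

Contact of 4.7 N at the step, as a good butt should give. A 2 mm nudge to confirm it's a stop, then lift.

Request:
send_rows(moves=[[0,0,2,0],[0,0,0,0]])

```text
time: 31.58
tool_pos: [504.6, -13.1, 80.4]
tcp_rot: [2.913, 1.569, 1.238]
contact_force: [0.9, 6.5, 1.3]
grip_width: 13.2
```

Request:
send_rows(moves=[[0,0,-3,0],[-25,0,0,0],[-40,0,0,0],[0,0,0,0]])

```text
time: 32.08
tool_pos: [506.4, -11.6, 147.9]
tcp_rot: [1.41, 1.565, -0.264]
contact_force: [0.5, -0.9, -0.2]
grip_width: 12.7
```

Run:
```python
from h import *
plan((440,-305,145),(440,-305,78))
```

```text
t 32.08 tcp [506.4 -11.6 147.9] ydir -5.9 q6 -0.07 F [ 0.5 -0.9 -0.2] w 12.7
to [ 440. -305.  145.] shift [  3.  -36.  298.6] n>=5
to [ 440. -305.   78.] shift [67.  -0.4 -0.1] n>=2
```

Request:
send_rows(moves=[[0,-4,35,0],[0,-6,48,0],[0,-6,48,0],[0,-6,48,0],[0,-6,48,0],[0,-5,44,0],[0,-3,28,0],[0,0,0,0]])

```text
time: 33.08
tool_pos: [437.0, -306.3, 144.0]
tcp_rot: [-1.884, 1.569, 2.723]
contact_force: [0.1, 0.6, -0.0]
grip_width: 13.3
```

Request:
send_rows(moves=[[25,0,0,0],[25,0,0,0],[14,0,0,0],[4,0,0,0],[0,0,0,0]])

```text
time: 33.7
tool_pos: [438.4, -304.7, 77.4]
tcp_rot: [1.325, 1.571, -0.348]
contact_force: [-0.4, 0.6, -0.5]
grip_width: 12.7
```

Request:
send_rows(moves=[[2,0,0,0],[1.5,0,0,0],[0,0,0,0]])

```text
time: 34.08
tool_pos: [438.1, -304.9, 73.8]
tcp_rot: [1.367, 1.571, -0.307]
contact_force: [0.1, -0.3, -0.5]
grip_width: 13.0
```

Request:
send_rows(moves=[[1.2,0,0,0],[1.2,0,0,0],[0,0,0,0]])

```text
time: 34.45
tool_pos: [438.4, -305.3, 72.2]
tcp_rot: [0.875, 1.569, -0.799]
contact_force: [-0.9, 0.2, 8.2]
grip_width: 13.3
```

On the floor with 8 N. Releasing, retreating and checking.

Request:
send_rows(moves=[[0,0,0,0],[0,0,0,0],[0,0,0,0]], hand=0.4)

```text
time: 34.83
tool_pos: [438.0, -304.7, 71.1]
tcp_rot: [-2.508, 1.57, 2.101]
contact_force: [-0.0, -0.0, 0.7]
grip_width: 35.6
```

Request:
send_rows(moves=[[-20,0,0,0],[-40,0,0,0],[-50,0,0,0],[-30,0,0,0],[0,0,-45,0],[0,0,-50,0],[0,0,-50,0],[0,0,-50,0]])

```text
time: 35.83
tool_pos: [458.1, -109.3, 211.2]
tcp_rot: [2.539, 1.571, 0.865]
contact_force: [1.5, 0.0, 0.2]
grip_width: 36.7
```

Request:
send_rows(moves=[[0,0,-55,0],[0,0,-55,0],[0,0,-55,0],[0,0,-55,0],[0,0,-55,0],[0,0,-30,0],[0,0,0,0]])

```text
time: 36.7
tool_pos: [489.3, 194.4, 210.9]
tcp_rot: [-1.893, 1.57, 2.72]
contact_force: [0.3, -0.6, 0.1]
grip_width: 36.8
```

Run:
```python
from h import *
plan()
t=capture('top');s=capture('side')
im=np.zeros((600,800,3),np.uint8)
im[:440,:300]=cv2.resize(t['image'][165:275,430:505],(300,440),interpolation=cv2.INTER_CUBIC)
im[:300,300:]=cv2.resize(s['image'][95:170,305:430],(500,300),interpolation=cv2.INTER_CUBIC)
im[300:600,300:]=cv2.resize(s['image'][130:340,170:520],(500,300))
save('fin',im)
```

```text
t 36.70 tcp [489.3 194.4 210.9] ydir -5.7 q6 0.33 F [ 0.3 -0.6  0.1] w 36.8
```

View pics/fin.png

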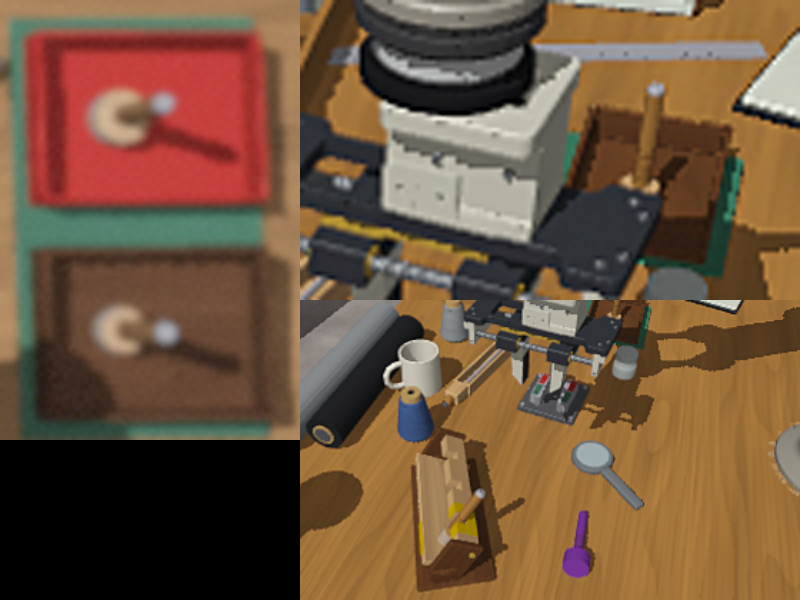

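The top crop shows both pirns standing: one in the red bin (butt 120,115; tip 163,103) and one in the tray (butt 122,328; tip 165,332). The yellow-slot pirn is still in place at (465,515), and nothing else has shifted. Handing in.

```bash
python3 -c "from h import *;close_job()"
```

```text
the job is handed in; nothing more can be done
```

I gauged both plain-slot pirns, put each away in turn, and handed the job in at about 37 s; the system gave no verdict.

- **First pirn (-y slot):** it stopped at the gauge mouth with about 5 N, its butt roughly 8 mm before the entry. It is too big, so I stood it in the red reject bin.
- **Second pirn (middle slot):** it went through the go part freely and stopped at the no-go step with 5 to 6.5 N. It is good, so I stood it in the wooden stock tray.
- **Uprighting:** the tool cannot tilt, so I swung each leaning pirn upright by pushing its butt gently (about 5 N) against the outside of the fixed bin wall.

The last pictures showed both pirns standing upright and let go, and the yellow-slot pirn still in its slot. The other objects in view looked unmoved, and the gripper was clear of everything. I checked uprightness and the other objects only by eye in those pictures. No check failed or disagreed.

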